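Stock the sprung canister lift

ROBOT

A 6-joint arm with a two-finger parallel gripper is mounted at the origin on the work surface. World frame = base frame: x ahead of the robot, y to its left, z up, the work surface at z = 0. Lengths are in mm, angles in rad, forces in N, time in s.
With the tool pointing down it reaches from about 250 to 850 mm from the base axis. Payload 12.5 kg.
Tool frame: the origin (TCP) lies at the very end of the fingers, on their centre line; the grasp point (between the pads) lies 19 mm behind it (bot.grip_point_offset is the distance from the TCP to the grasp point, in mm); z points along the fingers, y is the line along which they close (so a half turn about z gives the same grasp; the last joint's range is limited). The gripper opens to 93 mm and grips with 3 to 60 N. Pads are 15 mm wide; open, the fingers measure 128 mm over their backs; the gripper's body (75 mm by 188 mm) begins 65 mm behind the grasp point.
Start: joints at [-1.281, 0.351, 1.652, -0, 1.139, -0.085], TCP at [201.365, -511.797, 218.633] pointing down, gripper open.
Joint ranges: [-2.75, 2.75], [-0.79, 2.1], [0.01, 2.65], [-1.57, 4.71], [0.07, 3.14], [-2.87, 2.87]. Speed limits (rad/s): [2.22, 2.22, 2.79, 3.14, 3.14, 3.14].

INTERFACE

Orientations are given as a unit quaternion [x, y, z, w].
In Python, from cell import bot, cams, job gives the robot as it stands.
- The arm moves only by the tool apply_moves, never from a script. Its argument "moves" is one flat list of numbers, 4 for each row, row after row: the shift along the tool's x, y, z in m, then the turn about the tool's z in units of 10 degrees (1.0 is 10 degrees). A call has 1 to 10 rows; each row shifts and turns the commanded pose from where the row before left it, along the tool's axes as they then stand; what a row does not reach is not made up. A row lasts 1/8 s, in which the tool goes at most 62.5 mm and 10.7 degrees, less where a joint would pass 70% of its speed; a pose out of reach is approached as far as the arm can. A call is refused whole if a number of a shift passes 0.0625 or a number of a turn 1, either way. A call with a gripper value outside its range is refused whole. "fingers" is the finger opening in m, from 0 to 0.093, set as the call begins (left out, the last holds). The fingers move at their own pace and stop on an object; "grip_force" is the grip in N (left out, the last holds). Time passes only in rows, so rows that do not move let the fingers close. It gives the time, the measured TCP pose, the force, the opening and the grip force at its end, in the units of the state.
- bot.get_obs(): the state, without advancing time (a new reading comes with each control period).
- cams.grab_frame(name): name is "scene" or "side" or "wrist"; returns the picture (480x640x3 uint8, red, green, blue); there is no depth.
- cams.get_calibration(name): a dict with "fx", "fy", "cx", "cy" (pixels), "dist_coeffs" ([k1, k2, p1, p2, k3] as OpenCV has them; the pictures are not rectified), "R" (3x3) and "t" (3): a world point X has camera coordinates R X + t; the wrist camera has in their place "mount" (4x4, takes a point from camera to tool coordinates, whose origin is the TCP and whose axes are the flange's). Camera axes: x right, y down, z forward; pixel columns grow to the right and rows downward; lengths in mm; the calibration is good to about 2 mm. A picture is of the moment at which its call begins: read the wrist's pose just before it. get_calibration takes no time and is no camera call.
- job.job_done(): hands the job in; it is judged then, once.
The state is a dict: "clock": time; "joint_positions": joint angles; "joint_velocities": joint speeds; "joint_efforts": joint torques, N m; "eef_pos": TCP position; "tcp_rot": TCP orientation; "ft_force": force on the tool from outside, world axes, zero at the start; "moment": the same for the moment, N m; "finger_gap": opening from 0.0 (shut) to 1.0 (fully open); "gripper_force": force on a finger pad.
Only numpy, scipy, OpenCV 4.12 (cv2) and the standard library are available. Lean on these libraries where they do the work, as an engineer would, in place of code of your own. Each camera call takes 0.05 s, during which the arm holds its last target. There are 200 camera calls.

TASK

Load both full grit canisters (grey with orange lids) onto the sprung tray of the blue lift, standing upright side by side, so that their weight sinks the tray fully home. Set each one down gently rather than dropping it, and leave everything else on the bench where it stands.

Things in the scene. Friction and masses are not known exactly. Their poses are not given: they have to be found in the camera images.
- canister_a: a full, closed grit canister: upright cylinder, 58 mm diameter, 95 mm tall, grey plastic body with an orange lid (top 22 mm, same diameter) and a thin black band below the lid; 0.32 to 0.48 kg; loose on the bench. Origin: centre of its underside, z up. The two full canisters are alike and interchangeable.
- canister_b: a full, closed grit canister: upright cylinder, 58 mm diameter, 95 mm tall, grey plastic body with an orange lid (top 22 mm, same diameter) and a thin black band below the lid; 0.32 to 0.48 kg; loose on the bench. Origin: centre of its underside, z up. The two full canisters are alike and interchangeable.
- tray_floor (a point): centre of the upper face of the tray's floor, z up, axes as the lift's; moves with the tray: 89 mm above the bench when empty, 65 mm when fully down. The aluminium tray is 102 mm (x) by 182 mm (y) inside, its rim 5 mm thick and 10 mm above the floor; fully down, the rim is flush with the casing's. Two black discs 66 mm across, flush, 45 mm either way along y from here, mark the places.
- lift: the lift's blue sheet-metal casing, fixed: 128 mm (x) by 208 mm (y) outside, 75 mm high, open on top with the sprung tray in its mouth, a window showing coil springs in its -x side. Origin: centre of its underside, z up; turned about z by up to 0.35 rad.
- tray (a joint): how far the sprung tray has sunk, in m: 0 empty (up), 0.024 fully home on its stops. Spring 200 N/m with 0.6 N preload, well damped, so it follows its load and rises again when the load goes: one canister alone sinks it about 12 to 21 mm, both together take it fully home. It stays level.
- empty_canister: bystander: an open, empty grey canister without lid or orange, 58 mm diameter, 73 mm tall, light. Origin: centre of its underside.
- mortar: bystander: beige ceramic mortar, 100 mm across its rim and 65 mm high, a pestle leaning out of it up to 108 mm high. Origin: centre of its underside.
- quartz: bystander: dark brown smoky quartz point standing upright, six-sided, about 50 mm across and 105 mm tall. Origin: centre of its underside.
- jar: bystander: closed amber glass jar, 56 mm diameter, 80 mm tall. Origin: centre of its underside.
- brush: bystander: hand brush about 200 mm long with a wooden handle, lying on the bench at the right. Origin: within its length, on the underside.
Not all that is in view belongs to the job. What is shaped like the canister_a but green or pink is not meant. There is more than one size of the lift; the one meant has the size given above.

How it is judged (in metres and radians):
At the end, for the whole second after the job is handed in: Both full canisters stand upright (within 0.1 rad) and at rest on the floor of the tray itself (underside within 6 mm of it, centres within 30 mm of the tray's centre line along x and 68 mm along y), and the tray has sunk by more than 21 of its 24 mm (x of canister_a in the frame of tray_floor between -0.03 and 0.03 m and y of canister_a in the frame of tray_floor between -0.068 and 0.068 m and z of canister_a in the frame of tray_floor between -0.006 and 0.006 m and angle between each of canister_a, canister_b's own z axis and vertical below 0.1 rad and linear speed of each of canister_a, canister_b below 0.02 m/s and x of canister_b in the frame of tray_floor between -0.03 and 0.03 m and y of canister_b in the frame of tray_floor between -0.068 and 0.068 m and z of canister_b in the frame of tray_floor between -0.006 and 0.006 m and value of joint tray above 0.021 m); the robot touches nothing.
It fails at once if a canister dropped or slammed onto the tray, or the tray shoved down (tray sinking faster than 0.25 m/s) (velocity of joint tray above 0.25 m/s).
It fails at once if a bystander (empty canister, mortar, quartz, jar, brush) moved by more than 30 mm (distance of any of empty_canister, mortar, quartz, jar, brush from where it was at the start of the episode above 0.03 m).
It also fails if it takes over 64 s, if anything falls off the work surface, if the arm or the gripper's body presses on something with over 40 N, if the wrist force passes 120 N, or if a joint passes its speed limit or range.

## Working session

There is one attempt and no reset: what is moved stays moved. The work goes in short steps, Python scripts to look and compute and a tool call to move; the robot and the scene stay as the last step left them, time stands still between calls to the robot, and variables do not carry over. Pictures are saved under pics/ and viewed, at most 10 in all, crops included, and the job is handed in when it is done.

Besides the shell and the picture viewer there is one more tool, called after "Call:" in YAML: its name, and indented under it one key for each argument. apply_moves: Moves the arm, as the interface text tells. Its arguments: {"type":"object","properties":{"moves":{"type":"array"},"fingers":{"type":"number"},"grip_force":{"type":"number"}},"required":["moves"]}

```bash
mkdir -p pics; ls; python3 - <<'E'
from cell import bot,cams,job
import cv2,numpy as np
print(bot.get_obs())
a=[cams.grab_frame(n) for n in("scene","side")]
for n,i in zip(("scene","side"),a):
    cv2.imwrite(f"pics/{n}0.png",i[:,:,::-1]); c=cams.get_calibration(n); print(n,{k:np.round(v,3).tolist() for k,v in c.items()})
print(cams.get_calibration("wrist"))
E
```

```text
pics
{'clock': 0.0, 'joint_positions': array([-1.28061980e+00,  3.51276361e-01,  1.65241191e+00, -1.44996774e-05,
        1.13911196e+00, -8.45875647e-02]), 'joint_velocities': array([ 0.00216636, -0.00120011, -0.00171698, -0.00066466, -0.00016539,
       -0.00183093]), 'joint_efforts': array([ 5.56559953e-04, -4.97323930e+01, -2.85254306e+01,  7.00103631e-02,
        2.57232506e-02, -7.85542511e-05]), 'eef_pos': array([ 201.25694463, -511.48477963,  218.08408826]), 'tcp_rot': array([ 9.82494549e-01,  1.86290358e-01, -6.85047886e-05, -5.99923250e-04]), 'ft_force': array([-0.33727697,  0.29326921,  0.56313546]), 'moment': array([0.02129535, 0.04238875, 0.01708722]), 'gripper_force': 0.0, 'finger_gap': 1.0004415120894476}
scene {'fx': 526.408, 'fy': 526.408, 'cx': 314.133, 'cy': 244.921, 'dist_coeffs': [-0.103, 0.0, 0.0, 0.0, 0.0], 'R': [[-0.448, 0.894, -0.013], [0.664, 0.323, -0.674], [-0.599, -0.311, -0.738]], 't': [223.756, -265.709, 1695.156]}
side {'fx': 571.87, 'fy': 571.87, 'cx': 311.285, 'cy': 233.866, 'dist_coeffs': [-0.061, 0.0, 0.0, 0.0, 0.0], 'R': [[-0.964, -0.265, -0.001], [-0.18, 0.657, -0.732], [0.194, -0.706, -0.681]], 't': [488.915, 155.607, 1480.068]}
{'fx': 392.89265472955543, 'fy': 392.89265472955543, 'cx': 317.79286444427385, 'cy': 237.52819799399927, 'dist_coeffs': array([-0.02187691,  0.        ,  0.        ,  0.        ,  0.        ]), 'mount': array([[ 2.08267836e-04, -9.62784303e-01, -2.70270870e-01,
         7.63274943e+01],
       [ 9.99999960e-01,  2.51572946e-04, -1.25587546e-04,
        -2.05822831e-01],
       [ 1.88906556e-04, -2.70270833e-01,  9.62784317e-01,
        -1.67188867e+02],
       [ 0.00000000e+00,  0.00000000e+00,  0.00000000e+00,
         1.00000000e+00]])}
```

View pics/scene0.png

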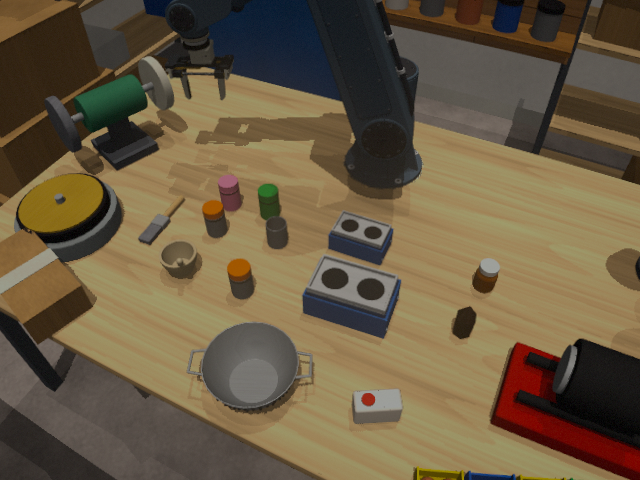

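View pics/side0.png

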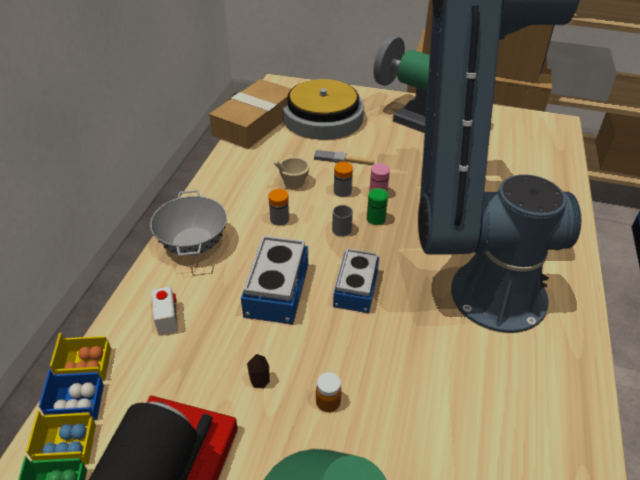

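Scene picture: orange-lidded canisters are at about (214,218) and (240,279), and the large lift has discs at (334,278) and (371,289). Side picture: canisters at (343,180) and (279,207), discs at (281,253) and (270,278). The smaller lift nearer the robot is the decoy.

```bash
cat > h.py <<'E'
from cell import bot,cams,job
import cv2,numpy as np
from scipy.spatial.transform import Rotation as Ro
def cal(n,obs=None):
    c=cams.get_calibration(n); K=np.array([[c['fx'],0,c['cx']],[0,c['fy'],c['cy']],[0,0,1]]); d=np.array(c['dist_coeffs'])
    if n=="wrist":
        T=np.eye(4);T[:3,:3]=Ro.from_quat(obs['tcp_rot']).as_matrix();T[:3,3]=obs['eef_pos'];T=np.linalg.inv(T@c['mount']);R,t=T[:3,:3],T[:3,3]
    else: R,t=np.array(c['R']),np.array(c['t'])
    return K,d,R,t
def ray(C,px,z):
    K,d,R,t=C; p=cv2.undistortPoints(np.float64(px).reshape(-1,1,2),K,d).reshape(-1,2)
    v=np.c_[p,np.ones(len(p))]@R; o=-R.T@t
    return o+v*((z-o[2])/v[:,2])[:,None]
def blobs(m,amin):
    n,l,s,c=cv2.connectedComponentsWithStats(m.astype(np.uint8)); return [(c[i],s[i],l==i) for i in range(1,n) if s[i,4]>=amin]
def orange(im):
    h=cv2.cvtColor(im,cv2.COLOR_RGB2HSV); return cv2.inRange(h,(8,190,90),(18,255,255))>0
E
python3 - <<'E'
from h import *
for n,rois in (("scene",[(200,195,230,240),(225,255,255,300)]),("side",[(330,160,356,196),(266,186,292,225)])):
    im=cv2.imread(f"pics/{n}0.png")[:,:,::-1].copy(); C=cal(n); m=orange(im)
    for c,s,l in blobs(m,40):
        if s[4]<2000 : print(n,np.round(c),s, np.round(ray(C,[c],84)[0]))
    for r in ([(318,264,350,294),(354,275,390,303)] if n=="scene" else [(266,243,296,265),(255,266,286,292)]):
        x0,y0,x1,y1=r; g=im[y0:y1,x0:x1].max(2); 
        for c,s,l in blobs(g<85,60): 
            p=c+[x0,y0]; print(n,"disc",np.round(p,1),s,np.round(ray(C,[p],89)[0],1))
E
```

```text
scene [526.  35.] [513  24  31  22 155] [-967.  262.   84.]
scene [562.  42.] [545  32  30  21 268] [-986.  410.   84.]
scene [212. 209.] [202 200  21  19 300] [ 491. -317.   84.]
scene [238. 269.] [227 259  23  22 400] [ 642. -136.   84.]
scene disc [334.4 278.2] [  4   4  26  21 437] [567.3  89.8  89. ]
scene disc [370.3 288.8] [  3   3  27  22 461] [559.2 179.5  89. ]
side [343. 169.] [335 162  18  16 240] [ 491. -307.   84.]
side [278. 197.] [269 189  19  17 276] [ 641. -128.   84.]
side [325. 396.] [317 391  22   9  63] [351. 460.  84.]
side disc [279.1 253.9] [  1   3  25  17 327] [566.   95.6  89. ]
side disc [271.1 279.5] [  4   5  25  18 373] [558.1 185.2  89. ]
```

```bash
python3 - <<'E'
from h import *
A=cal("scene");B=cal("side")
for n,a,b,z in (("pink",(229,184),(380,173),84),("green",(268,191),(377,198),84),("empty",(277,222),(342,212),73),("mortar",(180,252),(294,166),65),("brushtip",(150,234),(317,156),10),("brushend",(182,200),(372,161),10)):
    print(n,ray(A,[a],z)[0].round(),ray(B,[b],z)[0].round())
E
```

```text
pink [ 383. -331.   84.] [ 380. -319.   84.]
green [ 360. -214.   84.] [ 367. -199.   84.]
empty [ 448. -136.   73.] [ 452. -125.   73.]
mortar [ 647. -314.   65.] [ 648. -309.   65.]
brushtip [ 594. -473.   10.] [ 612. -455.   10.]
brushend [ 438. -475.   10.] [ 429. -476.   10.]
```

Call:
apply_moves:
  moves: [0, 0, 0, -0.92, 0, 0, 0, -0.92, 0, 0, 0, -0.92, 0, 0, 0, -0.92, 0, 0, 0, -0.92, 0, 0, 0, -0.92, 0, 0, 0, -0.92, 0, 0, 0, -0.92]
  fingers: 0.093
  grip_force: 25

```text
clock: 1.1
eef_pos: [201.3, -511.6, 218.3]
tcp_rot: [0.673, 0.739, 0.0, -0.0]
ft_force: [0.4, 0.0, -0.8]
finger_gap: 0.996
gripper_force: 0.0
```

Call:
apply_moves:
  moves: [0.024, 0.044, 0, 0, 0.024, 0.044, 0, 0, 0.024, 0.044, 0, 0, 0.025, 0.044, 0, 0, 0.025, 0.044, 0, 0, 0.025, 0.044, 0, 0, 0.025, 0.043, 0, 0, 0, 0, 0, 0, 0, 0, 0, 0]

```text
clock: 2.22
eef_pos: [491.5, -313.4, 218.3]
tcp_rot: [0.675, 0.738, -0.0, -0.0]
ft_force: [-0.5, -0.2, -0.2]
finger_gap: 1.0
gripper_force: 0.0
```

```bash
cat > look.py <<'E'
from h import *
import sys
o=bot.get_obs(); im=cams.grab_frame("wrist"); cv2.imwrite(f"pics/{sys.argv[1]}.png",im[:,:,::-1]); C=cal("wrist",o)
R=Ro.from_quat(o['tcp_rot']).as_matrix(); print(o['clock'],o['eef_pos'].round(1),"yawx",np.arctan2(R[1,0],R[0,0]).round(3),"ft",o['ft_force'].round(2))
for c,s,l in blobs(orange(im),300):
    # fit: top-face circle via rays of the contour at z=95 (min enclosing circle)
    k=max(cv2.findContours(l.astype(np.uint8),cv2.RETR_EXTERNAL,cv2.CHAIN_APPROX_NONE)[0],key=len).reshape(-1,2)
    w=ray(C,k,95)[:,:2].astype(np.float32); (q,r)=cv2.minEnclosingCircle(w)
    d=np.array([*q,95])-o['eef_pos']
    print("orange",c.round(),s[:4],"circle",np.round(q,1),round(r,1),"tool shift",(R.T@d).round(1), "ext",w.min(0),w.max(0))
E
python3 look.py w1
```

```text
2.225 [ 491.5 -313.4  218.3] yawx 1.66 ft [-0.48 -0.2  -0.16]
```

View pics/w1.png

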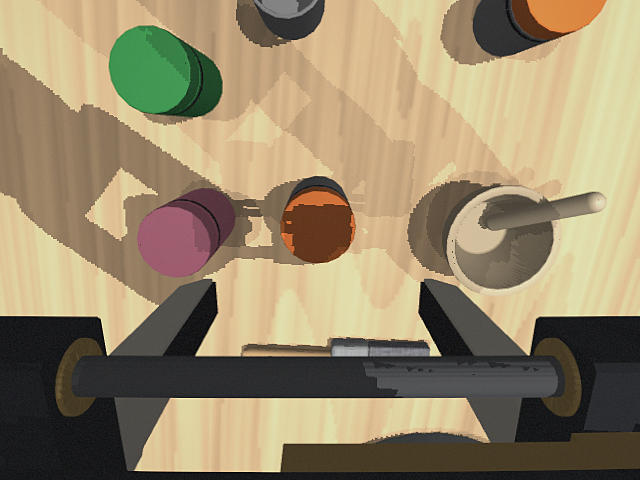

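The wrist view shows the wanted canister's lid at (319,226), half in shadow. Pink is at left (178,240), the mortar at right (500,240), and the other canister at upper right.

```bash
sed -i 's/(8,190,90),(18/(6,180,50),(18/' h.py; python3 - <<'E'
from h import *
im=cv2.imread("pics/w1.png")[:,:,::-1].copy();o=bot.get_obs();C=cal("wrist",o);print(cv2.cvtColor(im,cv2.COLOR_RGB2HSV)[[230,230,200],[319,340,300]])
R=Ro.from_quat(o['tcp_rot']).as_matrix()
for c,s,l in blobs(orange(im),300):
    k=max(cv2.findContours(l.astype(np.uint8),cv2.RETR_EXTERNAL,cv2.CHAIN_APPROX_NONE)[0],key=len).reshape(-1,2)
    w=ray(C,k,95)[:,:2]; print(c.round(),s,w.min(0).round(1),w.max(0).round(1))
E
```

```text
[[ 12 195  98]
 [ 11 171 100]
 [ 11 184 207]]
[554.  18.] [512   0  94  39 950] [ 606.9 -165.6] [ 669.5 -138.4]
[317. 224.] [ 281  187   74   76 3044] [ 463.9 -339.8] [ 520.  -280.7]
```

Call:
apply_moves:
  moves: [0.0025, 0.0005, 0.034, 0, 0, 0, 0.034, 0, 0, 0, 0.034, 0, 0, 0, 0.034, 0, 0, 0, 0.032, 0, 0, 0, 0, 0, 0, 0, 0, 0]

```text
clock: 3.15
eef_pos: [492.3, -311.7, 51.9]
tcp_rot: [0.675, 0.737, 0.0, 0.001]
ft_force: [0.6, -0.7, 0.4]
finger_gap: 1.0
gripper_force: 0.0
```

Call:
apply_moves:
  moves: [0, 0, 0, 0, 0, 0, 0, 0, 0, 0, 0, 0, 0, 0, 0, 0, 0, 0, 0, 0, 0, 0, 0, 0]
  fingers: 0.04
  grip_force: 25

```text
clock: 3.9
eef_pos: [492.0, -310.8, 50.7]
tcp_rot: [0.675, 0.738, -0.0, -0.0]
ft_force: [-3.7, -0.0, 5.3]
finger_gap: 0.619
gripper_force: 25.0
```

Call:
apply_moves:
  moves: [0, 0, -0.02, 0, 0, 0, -0.04, 0, 0, 0, -0.04, 0, 0, 0, -0.04, 0, 0, 0, -0.03, 0, 0, 0, 0, 0, 0, 0, 0, 0]

```text
clock: 4.78
eef_pos: [491.7, -310.3, 218.7]
tcp_rot: [0.675, 0.738, -0.0, -0.001]
ft_force: [-0.7, 0.1, -4.1]
finger_gap: 0.622
gripper_force: 25.0
```

Call:
apply_moves:
  moves: [0.02, 0.006, 0, 0, 0.045, 0.013, 0, 0, 0.045, 0.013, 0, 0, 0.045, 0.013, 0, 0, 0.045, 0.013, 0, 0, 0.045, 0.013, 0, 0, 0.045, 0.013, 0, 0, 0.035, 0.012, 0, 0, 0.017, 0.005, 0, 0, 0, 0, 0, 0]

```text
clock: 6.02
eef_pos: [562.1, 39.9, 219.9]
tcp_rot: [0.674, 0.738, -0.0, -0.0]
ft_force: [0.2, -0.0, -5.2]
finger_gap: 0.622
gripper_force: 25.0
```

```bash
python3 look.py w2
```

```text
6.025 [562.1  39.9 219.9] yawx 1.661 ft [ 0.23 -0.03 -5.24]
orange [319. 315.] [238 257 161  99] circle [571.4 -51.2] 69.5 tool shift [-91.5   1.2 124.9] ext [505.2526  -75.12649] [640.25793   17.651812]
orange [364. 417.] [263 398 157  46] circle [ 599.5 -126.3] 71.1 tool shift [-168.9   22.4  124.8] ext [ 529.1128  -155.86662] [ 669.81055 -105.41749]
```

View pics/w2.png

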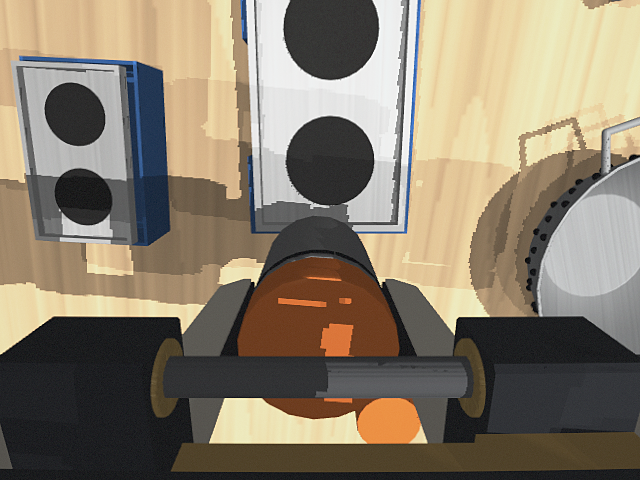

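Wrist view: the tray discs are ahead, near one at (331,160) and far one at (331,33), with the canister held below between the fingers.

```bash
python3 - <<'E'
from h import *
im=cv2.imread("pics/w2.png")[:,:,::-1].copy();o=bot.get_obs();C=cal("wrist",o);R=Ro.from_quat(o['tcp_rot']).as_matrix()
h=[]
for x0,y0,x1,y1 in ((270,0,390,90),(275,105,385,212)):
    c,s,l=max(blobs(im[y0:y1,x0:x1].max(2)<75,500),key=lambda b:b[1][4])
    k=max(cv2.findContours(l.astype(np.uint8),cv2.RETR_EXTERNAL,cv2.CHAIN_APPROX_NONE)[0],key=len).reshape(-1,2)+[x0,y0]
    k=k[k[:,1]>1]; w=ray(C,k,89)[:,:2].astype(np.float32)
    A=np.c_[2*w,np.ones(len(w))]; q=np.linalg.lstsq(A,(w**2).sum(1),rcond=None)[0]; r=np.sqrt(q[2]+q[0]**2+q[1]**2)
    h.append(q[:2]); print(q[:2].round(1),r.round(1),"shift",(R.T@(np.r_[q[:2],89]-o['eef_pos'])).round(1))
v=h[0]-h[1];print(np.hypot(*v),np.arctan2(-v[0],v[1]),(h[0]+h[1])/2)
E
```

```text
[559.3 180.8] 32.4 shift [141.6  10.1 131. ]
[567.5  90.4] 32.4 shift [ 50.9  10.1 131. ]
90.70876402776581 0.08994281495107913 [563.42059627 135.61171158]
```

Call:
apply_moves:
  moves: [0.03, 0.0025, 0, 0, 0.04, 0.0025, 0, 0, 0.04, 0.0025, 0, 0, 0.0315, 0.0025, 0, 0, 0, 0, 0.02, 0, 0, 0, 0.025, 0, 0, 0, 0.02, 0, 0, 0, 0.01, 0, 0, 0, 0, 0, 0, 0, 0, 0]

```text
clock: 7.32
eef_pos: [560.5, 180.5, 146.4]
tcp_rot: [0.675, 0.738, 0.0, 0.0]
ft_force: [0.0, 1.0, -5.4]
finger_gap: 0.618
gripper_force: 25.0
```

Call:
apply_moves:
  moves: [0, 0, 0.002, 0, 0, 0, 0.002, 0, 0, 0, 0.001, 0, 0, 0, 0.001, 0, 0, 0, 0.001, 0, 0, 0, 0.001, 0, 0, 0, 0.001, 0, 0, 0, 0.001, 0, 0, 0, 0.001, 0, 0, 0, 0, 0]

```text
clock: 8.57
eef_pos: [560.0, 180.6, 134.6]
tcp_rot: [0.675, 0.738, -0.0, -0.0]
ft_force: [-0.5, 0.1, -2.8]
finger_gap: 0.621
gripper_force: 25.0
```

Call:
apply_moves:
  moves: [0, 0, 0.001, 0, 0, 0, 0.001, 0, 0, 0, 0.001, 0, 0, 0, 0.001, 0, 0, 0, 0.001, 0, 0, 0, 0.001, 0, 0, 0, 0.001, 0, 0, 0, 0.001, 0, 0, 0, 0.001, 0, 0, 0, 0.001, 0]

```text
clock: 9.82
eef_pos: [560.1, 180.7, 124.6]
tcp_rot: [0.675, 0.738, 0.0, 0.0]
ft_force: [-1.2, -0.9, 0.1]
finger_gap: 0.62
gripper_force: 25.0
```

Call:
apply_moves:
  moves: [0, 0, 0.001, 0, 0, 0, 0.001, 0, 0, 0, 0, 0, 0, 0, 0, 0, 0, 0, 0, 0, 0, 0, 0, 0]

```text
clock: 10.58
eef_pos: [560.0, 180.6, 122.6]
tcp_rot: [0.675, 0.738, 0.0, -0.0]
ft_force: [-1.2, -0.7, -0.4]
finger_gap: 0.623
gripper_force: 25.0
```

```bash
python3 - <<'E'
from h import *
f=[]
for i in range(6):
    f.append(bot.get_obs()['ft_force'][2]); cams.grab_frame("side")
print(np.round(f,2),np.mean(f))
E
```

```text
[-0.42  0.26  0.33  0.29  0.17 -0.78] -0.02551700513604736
```

Call:
apply_moves:
  moves: [0, 0, 0, 0, 0, 0, 0, 0, 0, 0, 0, 0, 0, 0, 0, 0]
  fingers: 0.085

```text
clock: 11.38
eef_pos: [560.1, 180.6, 122.7]
tcp_rot: [0.675, 0.738, 0.0, 0.0]
ft_force: [-0.2, 1.0, 0.4]
finger_gap: 0.907
gripper_force: 0.0
```

Call:
apply_moves:
  moves: [0, 0, -0.02, 0, 0, 0, -0.04, 0, 0, 0, -0.04, 0, -0.02, 0, -0.03, 0, -0.045, 0.01, 0, 0, -0.06, 0.01, 0, 0, -0.06, 0.01, 0, 0, -0.06, 0.01, 0, 0, -0.06, 0.01, 0, 0, 0, 0, 0, 0]
  fingers: 0.093

```text
clock: 12.62
eef_pos: [637.0, -122.5, 252.0]
tcp_rot: [0.677, 0.736, -0.0, 0.0]
ft_force: [-0.5, -0.1, -0.8]
finger_gap: 0.998
gripper_force: 0.0
```

```bash
python3 look.py w3; python3 - <<'E'
from h import *
im=cams.grab_frame("side"); cv2.imwrite("pics/s3.png",im[120:320,180:440,::-1].repeat(2,0).repeat(2,1))
E
```

```text
12.625 [ 637.  -122.5  252. ] yawx 1.655 ft [-0.5  -0.09 -0.8 ]
orange [325. 230.] [289 195  66  68] circle [ 642.  -130.2] 29.7 tool shift [ -8.1   4.4 157. ] ext [ 614.27997 -159.84863] [ 670.3882  -100.57015]
```

View pics/s3.png

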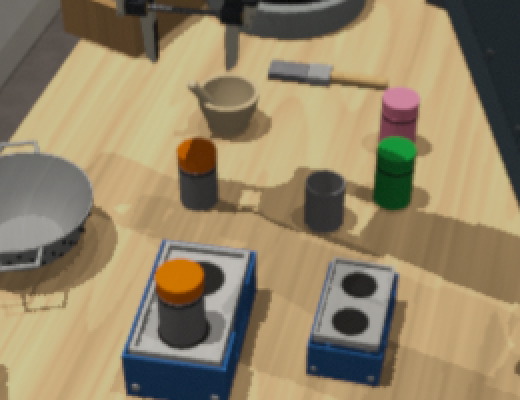

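Side crop: the first canister stands upright on the tray's far disc at (182,300), and the tray has sunk level. The second lid is measured at (642,-130.5), radius 29.7, which fits the given size.

Call:
apply_moves:
  moves: [-0.0083, 0.0044, 0.034, 0, 0, 0, 0.034, 0, 0, 0, 0.034, 0, 0, 0, 0.034, 0, 0, 0, 0.034, 0, 0, 0, 0.025, 0, 0, 0, 0.007, 0, 0, 0, 0, 0, 0, 0, 0, 0]

```text
clock: 13.85
eef_pos: [642.6, -126.4, 52.0]
tcp_rot: [0.675, 0.738, 0.0, 0.001]
ft_force: [0.2, 0.3, 0.3]
finger_gap: 0.997
gripper_force: 0.0
```

Call:
apply_moves:
  moves: [0, 0, 0, 0, 0, 0, 0, 0, 0, 0, 0, 0, 0, 0, 0, 0, 0, 0, 0, 0, 0, 0, 0, 0]
  fingers: 0.04

```text
clock: 14.6
eef_pos: [641.7, -126.6, 50.6]
tcp_rot: [0.675, 0.738, -0.0, -0.0]
ft_force: [-3.1, -0.3, 2.2]
finger_gap: 0.621
gripper_force: 25.0
```

Call:
apply_moves:
  moves: [0, 0, -0.02, 0, 0, 0, -0.04, 0, 0, 0, -0.04, 0, 0, 0, -0.04, 0, 0, 0, -0.04, 0, 0, 0, -0.01, 0, 0, 0, 0, 0, 0, 0, 0, 0]

```text
clock: 15.6
eef_pos: [641.2, -126.4, 238.7]
tcp_rot: [0.675, 0.738, -0.001, -0.001]
ft_force: [-0.4, 0.6, -3.7]
finger_gap: 0.618
gripper_force: 25.0
```

```bash
python3 - <<'E'
from h import *
o=bot.get_obs();R=Ro.from_quat(o['tcp_rot']).as_matrix();print(o['eef_pos'],o['ft_force'],"yaw",np.arctan2(R[1,0],R[0,0]),(R.T@(np.r_[567.5,90.4,89]-o['eef_pos'])).round(1))
E
```

```text
[ 641.24200173 -126.42386771  238.71642472] [-0.39739704  0.59207835 -3.69875281] yaw 1.6593519669983103 [222.3 -53.9 150.1]
```

Call:
apply_moves:
  moves: [0.03, -0.009, 0, 0, 0.05, -0.012, 0, 0, 0.05, -0.012, 0, 0, 0.05, -0.012, 0, 0, 0.03, -0.009, 0, 0, 0.016, 0, 0, 0, 0, 0, 0, 0, 0, 0, 0, 0]

```text
clock: 16.6
eef_pos: [568.5, 92.7, 240.2]
tcp_rot: [0.675, 0.737, -0.0, -0.0]
ft_force: [0.6, 0.1, -3.3]
finger_gap: 0.62
gripper_force: 25.0
```

Call:
apply_moves:
  moves: [0, 0, 0.025, 0, 0, 0, 0.03, 0, 0, 0, 0.025, 0, 0, 0, 0.015, 0, 0, 0, 0.007, 0, 0, 0, 0.005, 0, 0, 0, 0.003, 0, 0, 0, 0, 0]

```text
clock: 17.6
eef_pos: [568.3, 93.7, 130.9]
tcp_rot: [0.675, 0.738, 0.0, 0.0]
ft_force: [-0.1, -0.4, -3.3]
finger_gap: 0.62
gripper_force: 25.0
```

Call:
apply_moves:
  moves: [0, 0, 0.001, 0, 0, 0, 0.001, 0, 0, 0, 0.001, 0, 0, 0, 0.001, 0, 0, 0, 0.001, 0, 0, 0, 0.001, 0, 0, 0, 0.001, 0, 0, 0, 0.001, 0, 0, 0, 0.001, 0, 0, 0, 0, 0]

```text
clock: 18.85
eef_pos: [568.1, 93.7, 121.5]
tcp_rot: [0.675, 0.738, -0.0, -0.0]
ft_force: [1.2, -0.1, -3.5]
finger_gap: 0.618
gripper_force: 25.0
```

Call:
apply_moves:
  moves: [0, 0, 0.001, 0, 0, 0, 0.001, 0, 0, 0, 0.001, 0, 0, 0, 0.001, 0, 0, 0, 0.001, 0, 0, 0, 0.0005, 0, 0, 0, 0, 0, 0, 0, 0, 0]

```text
clock: 19.85
eef_pos: [568.2, 93.7, 116.2]
tcp_rot: [0.675, 0.738, 0.0, 0.0]
ft_force: [0.6, 0.1, -2.1]
finger_gap: 0.621
gripper_force: 25.0
```

Call:
apply_moves:
  moves: [0, 0, 0.0005, 0, 0, 0, 0.0005, 0, 0, 0, 0.0005, 0, 0, 0, 0, 0, 0, 0, 0, 0]

```text
clock: 20.48
eef_pos: [568.3, 93.7, 115.5]
tcp_rot: [0.675, 0.738, 0.0, 0.0]
ft_force: [-3.3, -0.4, 7.8]
finger_gap: 0.618
gripper_force: 25.0
```

Call:
apply_moves:
  moves: [0, 0, -0.0005, 0, 0, 0, 0, 0]

```text
clock: 20.72
eef_pos: [568.2, 93.7, 115.5]
tcp_rot: [0.675, 0.738, 0.0, 0.0]
ft_force: [-2.5, 0.1, 6.2]
finger_gap: 0.622
gripper_force: 25.0
```

Call:
apply_moves:
  moves: [0, 0, 0, 0, 0, 0, 0, 0, 0, 0, 0, 0, 0, 0, 0, 0]
  fingers: 0.085

```text
clock: 21.22
eef_pos: [568.2, 93.7, 115.1]
tcp_rot: [0.675, 0.738, -0.0, -0.0]
ft_force: [0.0, 0.1, -0.0]
finger_gap: 0.911
gripper_force: 0.0
```

Call:
apply_moves:
  moves: [0, 0, -0.02, 0, 0, 0, -0.04, 0, 0, 0, -0.04, 0, 0, 0, -0.04, 0, -0.05, 0, 0, 0, -0.06, 0, 0, 0, -0.06, 0, 0, 0, 0, 0, 0, 0, 0, 0, 0, 0]

```text
clock: 22.35
eef_pos: [583.1, -75.3, 255.0]
tcp_rot: [0.675, 0.738, 0.0, -0.0]
ft_force: [0.7, 0.2, -0.1]
finger_gap: 0.914
gripper_force: 0.0
```

```bash
python3 - <<'E'
from h import *
im=cams.grab_frame("side"); cv2.imwrite("pics/s4.png",im[120:340,180:440,::-1].repeat(2,0).repeat(2,1))
im2=cams.grab_frame("scene")
for n,i in (("side",im),("scene",im2)):
    for c,s,l in blobs(orange(i),150):
        if 150<s[4]<1000: print(n,c.round(),s,ray(cal(n),[c],149)[0].round(1))
E
```

```text
side [278. 236.] [267 226  22  21 387] [568.4  92.1 149. ]
side [270. 262.] [258 251  24  23 447] [559.1 183.  149. ]
side [328. 402.] [316 390  25  22 335] [334.7 507.8 149. ]
scene [333. 262.] [321 250  25  24 479] [568.3  85.8 149. ]
scene [371. 273.] [359 261  26  25 497] [559.5 178.  149. ]
scene [485. 282.] [475 269  23  24 282] [473.9 419.  149. ]
```

View pics/s4.png

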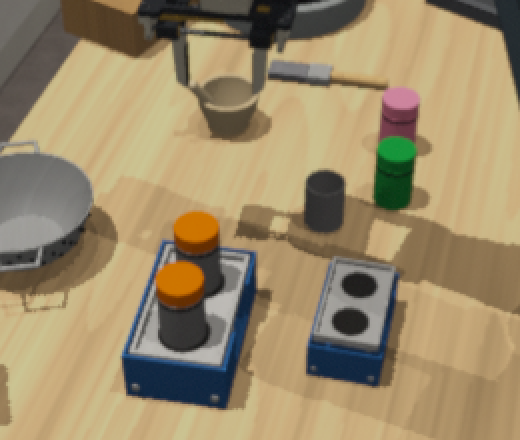

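The side crop shows both canisters upright on their discs, at (197,255) and (182,305). The tray is flush with the casing and the bystanders have not moved.

```bash
python3 -c "
from cell import job
print(job.job_done())"
```

```text
the job is handed in; nothing more can be done
None
```

Both full canisters were standing upright side by side on the blue lift's tray, which looked flush with the casing (fully home), when I handed the job in at about 22 s; no verdict was returned.

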